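# Rock the plug-in relay out of its socket

## Robot

A 7-joint arm with a two-finger parallel gripper is mounted at the origin on the work surface. World frame = base frame: x ahead of the robot, y to its left, z up, the work surface at z = 0. Lengths are in mm, angles in rad, forces in N, time in s.
With the tool pointing down it reaches from about 400 to 875 mm from the base axis. Payload 4.4 kg.
Tool frame: the origin (TCP) lies midway between the tips of the shut fingers; the grasp point (between the pads) lies 19 mm behind it; x points along the fingers, z is the direction in which the jaws open and shut, and the axes are right-handed (so a half turn about x gives the same grasp; the last joint's range is limited). The gripper opens to 85 mm and grips with 20 to 120 N. Pads are 22 mm wide; open, the fingers measure 114 mm over their backs; the gripper's body (76 mm by 85 mm) begins 54 mm behind the grasp point. The pads swing forward as they close: fully open they stand 13 mm farther back than shut.
Start: joints at [1.094, 0.628, 0.038, 1.517, -0.027, 0.996, -0.02], TCP at [259.601, -595.924, 231.313] pointing down, gripper open.
Joint ranges: [-3.06, 3.06], [-0.37, 2.12], [-1.25, 1.32], [0.18, 2.47], [-1.1, 4.24], [0.23, 1.98], [-2.94, 2.94]. Speed limits (rad/s): [2.57, 2.57, 3.14, 3.14, 3.14, 3.14, 3.14].

## Interface

Orientations are given as [roll, pitch, yaw] about the fixed x, y, z axes, in that order (R = Rz(yaw) Ry(pitch) Rx(roll)).
In Python, from cell import ctrl gives the robot as it stands. The module is installed in compiled form; this text tells all that it offers.
- The arm moves only by the tool servo_tool, never from a script. Its argument "rows" is a list of rows, each an object of numbers: "dx", "dy", "dz": the shift along the tool's x, y, z in units of 750 mm (1.0 is 750 mm); "wx", "wy", "wz": the turn, a rotation vector about the tool's x, y, z in units of 6 degrees (1.0 is 6 degrees); "fingers": the closure, from 0 (fully open) to 1 (shut). In form: [{"dx": .., "dy": .., "dz": .., "wx": .., "wy": .., "wz": .., "fingers": ..}, ...]. A call has 1 to 5 rows; each row shifts and turns the commanded pose from where the row before left it, along the tool's axes as they then stand; what a row does not reach is not made up. A row lasts 1/8 s, in which the tool goes at most 62.5 mm and 10.7 degrees, less where a joint would pass 70% of its speed; a pose out of reach is approached as far as the arm can. A call with a number of a shift or a turn outside -1 to 1 is refused whole. A call with a gripper value outside its range is refused whole. The fingers move at their own pace and stop on an object; the grip force is fixed at half the most. Time passes only in rows, so rows that do not move let the fingers close. It gives the time, the measured TCP pose, the force and the opening at its end, in the units of the state.
- ctrl.read_state(): the state, without advancing time (a new reading comes with each control period).
- ctrl.get_image(name): name is "side" or "top" or "wrist"; returns the picture (400x640x3 uint8, red, green, blue); there is no depth.
- ctrl.camera_info(name): a dict with "fovy" (degrees; the focal length in pixels is half the picture's height over the tangent of half this angle, whatever the lens; pixels are square), "cx", "cy" (the principal point, pixels), "R" (3x3) and "t" (3): a world point X has camera coordinates R X + t. Camera axes: x right, y down, z forward; pixel columns grow to the right and rows downward; lengths in mm; the calibration is good to about 2 mm. A picture is of the moment at which its call begins: read the wrist's pose just before it. camera_info takes no time and is no camera call; for the wrist camera it gives the pose at the moment of the call.
- ctrl.finish_job(): hands the job in, once; it reports no verdict.
Trained networks look in the newest picture that a camera, given by its name, has taken for a name from the list of things; names that differ only in an ending like _2 or _b are one class to them, and where a whole thing is asked for, a point or a joint stands for the part that bears it (a point fixed in the world has none). Each returns a list of dicts, best first, with "conf" (0 to 1); they miss things now and then, are a little off and sometimes report something else, mostly with a low value. They report only what shows in the picture. A call takes as long as a camera call. They do not tell look-alikes from the thing itself.
- ctrl.search_frame(label, camera): "extent" ([centre column, centre row, width, height] in pixels, round what is visible of it).
- ctrl.silhouettes(label, camera): "region" (400x640 bool, what is visible of it) and "extent" ([centre column, centre row, width, height] in pixels, round what is visible of it).
- ctrl.mark_of(label, camera): "point" ([column, row] in pixels: a listed point, or the origin of a listed thing).
The state is a dict: "clock": time; "qpos": joint angles; "qd": joint speeds; "tau": joint torques, N m; "eef_pos": TCP position; "tool_rot": TCP orientation; "force": force on the tool from outside, world axes, zero at the start; "torque": the same for the moment, N m; "width": finger opening in mm.
Only numpy, scipy, OpenCV 4.12 (cv2) and the standard library are available. Lean on these libraries where they do the work, as an engineer would, in place of code of your own. Each camera call takes 0.05 s, during which the arm holds its last target.

## Task

Take the relay out of its socket on the analyser's electrical tray and stand it upright on its blades in the shallow steel parts tray: first swing the hold-down clip right back off it, then rock the relay gently from side to side until its blades work free. Do not just pull it, because that lifts the socket off its rail; set the relay down gently in the parts tray, let go, and leave the other things on the bench where they are.

Things in the scene. Friction and masses are not known exactly. Their poses are not given: they have to be found in the camera images.
- panel: Shallow grey steel tray, 220 (x) x 260 (y) x 18 mm, fixed. Origin: centre of its underside. A mounting rail runs along y through the middle. On it: power supply (y +86 to +122 mm, x +-46, top 70 mm above the bench), terminals (y -122 to -76, top 45) and between them the relay socket, turned as the panel is. A wiring duct (top 37) lies along the -x edge.
- socket_seat (a point): Centre of the top face of the black relay socket, 40.5 mm above the bench; deck 50 x 40 mm, lower terminals to x +-39; axes as the panel's. The relay's blades sit in slots here (play 2 mm in x, 1.5 in y). Spring contacts hold each of the two blade rows by about 17 N of friction until the relay has risen 7 mm: a straight pull meets both (34 N), tilting it about y slides the rows one by one.
- socket (a joint): Lift of the socket on the rail (m): 0 = home. It lifts when pulled up with more than about 12 N, then gives 0.7 mm per further newton (4 mm at 18 N) and springs home when the pull ends. Above 4 mm it is pulled off its rail.
- relay: Plug-in relay, 85 g: block 38 (x) x 36 (y) x 50 (z) mm, clear cover, flat sides; its lowest 3 mm is a narrower foot 26 x 30 mm; below it six flat steel blades, 5 x 2 mm, 10 mm long, in two rows at x -12 and +12 mm. Origin: centre of the block's underside (blade roots); z up out of its top. Seated, origin at socket_seat, axes as the panel's. Standing on its blades, origin 10 mm up.
- clip (a joint): Hold-down clip angle (rad): 0 = closed, hooked over the relay's top from the socket's +x side (hook 18 mm wide, reaching in to x = +13 mm); grows as it swings away to the +x side, stop at 1.4. Starts at 0 to 0.04. Stiff hinge, 0.03 N m: it stays where it is left.
- clip_tab (a point): Top end of the clip's grey thumb tab, 18 mm wide (y), 3 mm thick, leaning 0.35 rad to +x. With the clip closed it is 34 mm in x and 78.5 mm in z from socket_seat; the tab begins 54 mm above the seat, on the hook; the relay's top is at 50 mm. It can be pushed over towards +x by closed fingers coming down on the relay's side of it.
- clip_hinge (a point): Axis of the clip's hinge (along y), 30 mm in x and -6 mm in z from socket_seat. The top of the tab swings about it at a radius of 84.5 mm.
- parts_tray: Shallow open stainless tray, 170 (x) x 130 (y) x 20 mm, fixed; walls and floor 3 mm (rim 20 mm, inner floor 3 mm above the bench). Origin: centre of its underside.
- screwdriver: Screwdriver, 190 mm, lying on the bench: leave alone.
- meter: Black handheld meter, 72 x 150 x 42 mm, lying on the bench: leave alone.
- tube_rack: White rack with sample tubes, 60 x 160 x 90 mm: leave alone.
Mind the look-alikes: they are no part of the job. Of the things that look like the parts_tray, take the one that is farthest to the robot's left at the start.

How it is judged (in metres and radians):
On the way, in this order (a step that is already met when the one before it is completed fails the run):
1. the hold-down clip is swung back (at least 1.0 rad) while the relay is still seated (value of joint clip above 1 rad and z of relay in the frame of socket_seat below 0.004 m), for 0.2 s.
2. the relay is out of the socket, its blades clear of the seat (z of relay in the frame of socket_seat above 0.013 m), for 0.2 s.
At the end, for the whole second after the job is handed in: The relay stands still and upright (within 0.12 rad) on its blades on the floor of the parts tray (origin within 66 mm in x and 46 mm in y of the tray's centre, 9 to 17 mm above its underside), the clip is swung back at least 1.0 rad and the socket is home on its rail (lifted less than 1.5 mm) (x of relay in the frame of parts_tray between -0.066 and 0.066 m and y of relay in the frame of parts_tray between -0.046 and 0.046 m and z of relay in the frame of parts_tray between 0.009 and 0.017 m and angle between relay's own z axis and vertical below 0.12 rad and linear speed of relay below 0.02 m/s and value of joint clip above 1 rad and value of joint socket below 0.0015 m); the robot touches nothing.
It fails at once if the socket is pulled up off its rail (lifted more than 4 mm) (value of joint socket above 0.004 m).
It fails at once if the relay is yanked (faster than 0.2 m/s while its blades are gripped by the socket) (distance between relay and socket_seat below 0.008 m and linear speed of relay above 0.2 m/s).
It fails at once if the relay is forced over by more than 0.4 rad while its blades are in the socket (angle between the z axis of relay and the z axis of panel, either way round above 0.4 rad and distance between relay and socket_seat below 0.012 m).
It fails at once if the relay is dropped or flung into the parts tray (faster than 0.45 m/s there) (horizontal distance between relay and parts_tray below 0.1 m and z of relay in the frame of parts_tray below 0.035 m and linear speed of relay above 0.45 m/s).
It fails at once if the screwdriver, the meter or the tube rack is moved (more than 20 mm) (distance of any of screwdriver, meter, tube_rack from where it was at the start of the episode above 0.02 m).
It also fails if it takes over 61 s, if anything falls off the work surface, if the arm or the gripper's body presses on something with over 40 N, if the wrist force passes 120 N, or if a joint passes its speed limit or range.

## Working session

There is one attempt and no reset: what is moved stays moved. The work goes in short steps, Python scripts to look and compute and a tool call to move; the robot and the scene stay as the last step left them, time stands still between calls to the robot, and variables do not carry over. Pictures are saved under pics/ and viewed, and the job is handed in when it is done.

Besides the shell and the picture viewer there is one more tool, called after "Call:" in YAML: its name, and indented under it one key for each argument. servo_tool: Moves the arm, as the interface text tells. Its arguments: {"type":"object","properties":{"rows":{"type":"array"}},"required":["rows"]}

```bash
mkdir -p pics; ls
cat > h.py <<'E'
from cell import ctrl
import numpy as np, cv2
from scipy.spatial.transform import Rotation as Rot
def info(n):
    c=ctrl.camera_info(n); f=200/np.tan(np.radians(c['fovy'])/2)
    return f,c['cx'],c['cy'],np.array(c['R']),np.array(c['t'])
def proj(c,X):
    f,cx,cy,R,t=c; p=R@np.asarray(X,float)+t; return np.array([cx+f*p[0]/p[2],cy+f*p[1]/p[2]])
def atz(c,uv,z):
    f,cx,cy,R,t=c; d=R.T@np.array([(uv[0]-cx)/f,(uv[1]-cy)/f,1]); o=-R.T@t
    return o+d*(z-o[2])/d[2]
def save(n,im): cv2.imwrite(f'pics/{n}.png',im[:,:,::-1])
def st():
    s=ctrl.read_state(); print({k:np.round(s[k],3).tolist() for k in ('clock','qpos','eef_pos','tool_rot','force','torque','width')}); return s
E
python3 - <<'E'
from h import *
s=st()
for n in('side','top','wrist'):
    im=ctrl.get_image(n); save(n+'0',im); c=info(n); print(n,c[0],c[1:3],(-c[3].T@c[4]).round(0), c[3].round(2).tolist())
for n in('side','top'):
    for l in('relay','parts_tray','panel','screwdriver','meter','tube_rack'):
        print(n,l,[(round(d['conf'],2),np.round(d['extent']).tolist()) for d in ctrl.search_frame(l,n)])
    for l in('socket_seat','clip_tab','clip_hinge','relay','parts_tray','panel'):
        print(n,l,[(round(d['conf'],2),np.round(d['point'],1).tolist()) for d in ctrl.mark_of(l,n)])
E
```

```text
pics
{'clock': 0.0, 'qpos': [1.094, 0.629, 0.038, 1.518, -0.027, 0.996, -0.02], 'eef_pos': [259.383, -595.333, 230.408], 'tool_rot': [-3.141, 1.569, 1.982], 'force': [0.546, -0.018, -0.395], 'torque': [-0.05, -0.057, 0.003], 'width': 85.389}
side 506.6008761347715 (326.08899343034386, 204.2092650494673) [ -31. 1328. 1019.] [[-0.94, -0.35, -0.01], [-0.19, 0.53, -0.83], [0.3, -0.77, -0.56]]
top 445.39279971017396 (316.24440988042727, 200.54479163721635) [ 392.   56. 1294.] [[0.03, -1.0, 0.02], [-1.0, -0.03, -0.07], [0.07, -0.02, -1.0]]
wrist 329.71596742738535 (321.7718728226973, 201.18583868998095) [ 326. -566.  374.] [[0.4, -0.92, -0.0], [-0.88, -0.38, 0.28], [-0.26, -0.11, -0.96]]
side relay []
side parts_tray [(0.86, [348.0, 181.0, 56.0, 29.0]), (0.7, [296.0, 160.0, 48.0, 23.0]), (0.69, [425.0, 178.0, 50.0, 36.0])]
side panel [(0.84, [295.0, 265.0, 101.0, 69.0]), (0.67, [255.0, 310.0, 60.0, 27.0]), (0.3, [333.0, 217.0, 32.0, 33.0])]
side screwdriver [(0.77, [271.0, 311.0, 32.0, 15.0])]
side meter [(0.73, [334.0, 217.0, 34.0, 33.0])]
side tube_rack [(0.61, [277.0, 199.0, 40.0, 44.0]
[... 359 characters left out ...]
p relay [(0.7, [235.0, 199.0, 14.0, 11.0]), (0.6, [335.0, 134.0, 56.0, 29.0])]
top parts_tray [(0.74, [411.0, 205.0, 52.0, 63.0]), (0.59, [445.0, 118.0, 50.0, 66.0]), (0.58, [454.0, 295.0, 54.0, 65.0])]
top panel [(0.64, [238.0, 199.0, 104.0, 85.0])]
top screwdriver [(0.59, [163.0, 195.0, 15.0, 32.0])]
top meter [(0.87, [327.0, 212.0, 53.0, 23.0])]
top tube_rack [(0.67, [334.0, 133.0, 58.0, 28.0])]
top socket_seat [(0.67, [238.0, 201.1])]
top clip_tab [(0.56, [237.2, 184.2])]
top clip_hinge [(0.62, [235.8, 196.3]), (0.54, [238.8, 188.5])]
top relay [(0.6, [239.3, 198.2])]
top parts_tray [(0.85, [443.2, 115.1]), (0.57, [407.7, 203.7]), (0.55, [455.3, 295.7])]
top panel [(0.8, [234.2, 195.7])]
```

Run:
```python
import cv2
a=cv2.imread('pics/side0.png');b=cv2.imread('pics/top0.png')
cv2.imwrite('pics/s0c.png',cv2.resize(a[130:350,200:460],None,fx=3,fy=2.7))
cv2.imwrite('pics/t0c.png',cv2.resize(b[90:350,140:500],None,fx=2.2,fy=2.2,interpolation=cv2.INTER_CUBIC))
```

```text
(no output)
```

View pics/s0c.png

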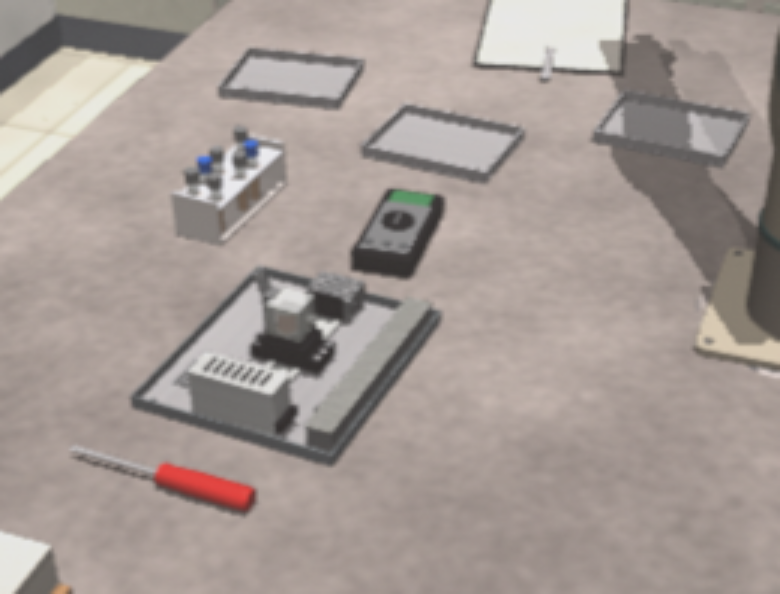

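View pics/t0c.png

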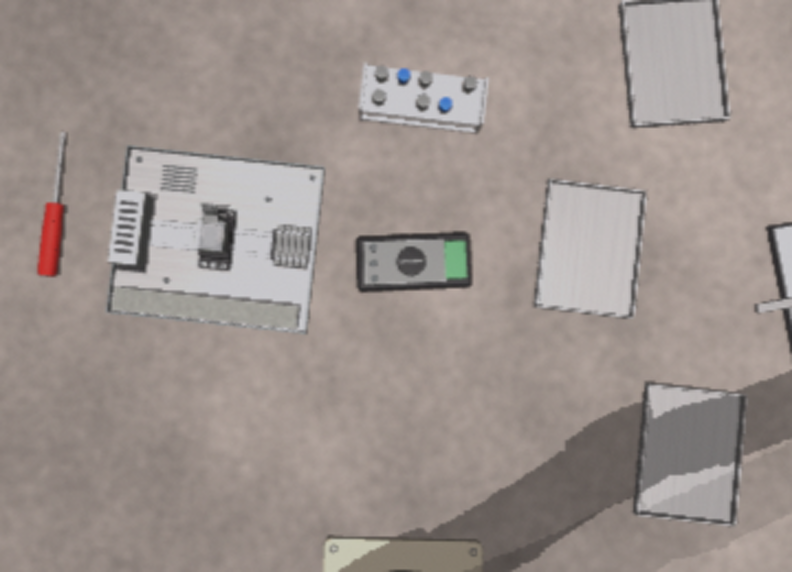

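Run:
```python
from h import *
im=ctrl.get_image('top'); c=info('top')
for l,z in(('panel',18),('parts_tray',20)):
    for d in ctrl.silhouettes(l,'top'):
        m=d['region'].astype(np.uint8); cs,_=cv2.findContours(m,cv2.RETR_EXTERNAL,cv2.CHAIN_APPROX_NONE); k=max(cs,key=cv2.contourArea)[:,0,:]
        P=np.array([atz(c,p,z)[:2] for p in k],np.float32)
        r=cv2.minAreaRect(P); print(l,round(d['conf'],2),np.round(d['extent']),r)
for l,z in(('socket_seat',40.5),('clip_tab',119),('clip_hinge',34.5),('panel',0),('relay',40.5)):
    for n in('top',):
        for d in ctrl.mark_of(l,n): print(n,l,d['conf'],atz(c,d['point'],z).round(1))
# two-view triangulation
s=info('side')
for l,a,b in(('seat',[296.2,254.4],[238,201.1]),('tab',[282.4,227.7],[237.2,184.2])):
    P=[np.hstack([q[3],q[4][:,None]]) for q in(s,c)]
    K=[np.array([[q[0],0,q[1]],[0,q[0],q[2]],[0,0,1]]) for q in(s,c)]
    X=cv2.triangulatePoints(K[0]@P[0],K[1]@P[1],np.array(a,float),np.array(b,float)); print(l,(X[:3]/X[3]).T.round(1))
```

```text
panel 0.73 [238. 198. 106.  84.] ((484.4473876953125, 258.8251953125), (266.43182373046875, 224.4182586669922), 85.6682357788086)
parts_tray 0.96 [454. 295.  51.  61.] ((224.0376434326172, -365.6328430175781), (137.81182861328125, 172.87803649902344), 84.19377136230469)
parts_tray 0.92 [444. 117.  47.  65.] ((742.1935424804688, -341.23187255859375), (177.26461791992188, 138.2354736328125), 4.050636291503906)
parts_tray 0.83 [408. 204.  48.  62.] ((487.2882995605469, -233.0341796875), (132.67498779296875, 170.1453094482422), 84.69060516357422)
parts_tray 0.52 [235. 196.  13.  13.] ((487.96429443359375, 261.82183837890625), (45.36034393310547, 41.90296936035156), 86.05303192138672)
top socket_seat 0.83 [482.2 250.5  40.5]
top clip_tab 0.42 [521.3 250.2 119. ]
top clip_hinge 0.5 [506.8 253.   34.5]
top panel 0.63 [490.3 258.7   0. ]
top relay 0.68 [479.  256.3  40.5]
seat [[479.3 254.5  36.3]]
tab [[520.9 246.3 120.5]]
```

```bash
cat >> h.py <<'E'
PY=np.radians(-4.33)
def cur():
    s=ctrl.read_state(); return np.array(s['eef_pos']),Rot.from_euler('xyz',s['tool_rot']).as_matrix()
def plan(ptgt,Rtgt,n,p=None,R=None,fing=None,nd=3):
    "rows of tool-frame deltas, rounded"
    if p is None: p,R=cur()
    p=p.copy();R=R.copy();out=[]
    for i in range(n):
        k=n-i
        rv=Rot.from_matrix(R.T@Rtgt).as_rotvec()/k
        dp=R.T@((np.asarray(ptgt)-p)/k)
        a=np.round(dp/750,nd); b=np.round(np.degrees(rv)/6,nd-1)
        row=dict(zip(('dx','dy','dz'),a.tolist()));row.update(zip(('wx','wy','wz'),b.tolist()))
        row={k:v for k,v in row.items() if abs(v)>0}
        if fing is not None: row['fingers']=fing
        out.append(row)
        p=p+R@(a*750); R=R@Rot.from_rotvec(np.radians(b*6)).as_matrix()
    return out,p,R
def down(yaw):
    "tool x down, jaw axis z along yaw direction"
    z=np.array([np.cos(yaw),np.sin(yaw),0]);x=np.array([0,0,-1.]);return np.column_stack([x,np.cross(z,x),z])
def show(o):
    import json
    for i in range(0,len(o),5): print(json.dumps(o[i:i+5]))
E
python3 - <<'E'
from h import *
p,R=cur(); print(R.round(3))
for y in (PY,PY+np.pi):
    print(np.degrees(Rot.from_matrix(R.T@down(y)).as_rotvec()))
E
```

```text
[[ 0.     0.917  0.399]
 [ 0.     0.399 -0.917]
 [-1.     0.    -0.   ]]
[-6.21342707e+01  1.13685237e-03 -2.99037819e-03]
[ 1.17865729e+02 -3.41749716e-03 -1.29923023e-03]
```

Run:
```python
from h import *
p,R=cur()
o,p,R=plan([560,-150,240],down(np.radians(-35)),10,p,R,1); show(o)
o,p,R=plan([485,250,240],down(PY),10,p,R,1); show(o)
```

```text
[{"dx": -0.001, "dy": 0.06, "dz": -0.039, "wx": -0.52, "fingers": 1}, {"dx": -0.001, "dy": 0.063, "dz": -0.035, "wx": -0.52, "fingers": 1}, {"dx": -0.001, "dy": 0.064, "dz": -0.032, "wx": -0.53, "fingers": 1}, {"dx": -0.001, "dy": 0.066, "dz": -0.028, "wx": -0.52, "fingers": 1}, {"dx": -0.001, "dy": 0.067, "dz": -0.024, "wx": -0.53, "fingers": 1}]
[{"dx": -0.001, "dy": 0.069, "dz": -0.021, "wx": -0.52, "fingers": 1}, {"dx": -0.001, "dy": 0.07, "dz": -0.017, "wx": -0.53, "fingers": 1}, {"dx": -0.002, "dy": 0.07, "dz": -0.013, "wx": -0.52, "fingers": 1}, {"dx": -0.001, "dy": 0.071, "dz": -0.009, "wx": -0.53, "fingers": 1}, {"dx": -0.002, "dy": 0.072, "dz": -0.005, "wx": -0.52, "fingers": 1}]
[{"dy": 0.038, "dz": -0.039, "wx": -0.51, "fingers": 1}, {"dy": 0.04, "dz": -0.037, "wx": -0.51, "fingers": 1}, {"dy": 0.042, "dz": -0.034, "wx": -0.51, "fingers": 1}, {"dy": 0.044, "dz": -0.032, "wx": -0.51, "fingers": 1}, {"dy": 0.045, "dz": -0.03, "wx": -0.51, "fingers": 1}]
[{"dy": 0.047, "dz": -0.027, "wx": -0.51, "fingers": 1}, {"dy": 0.048, "dz": -0.025, "wx": -0.51, "fingers": 1}, {"dy": 0.049, "dz": -0.022, "wx": -0.52, "fingers": 1}, {"dy": 0.051, "dz": -0.02, "wx": -0.51, "fingers": 1}, {"dy": 0.051, "dz": -0.017, "wx": -0.52, "fingers": 1}]
```

Call:
servo_tool:
  rows:
    - {"dx": -0.001, "dy": 0.06, "dz": -0.039, "wx": -0.52, "fingers": 1}
    - {"dx": -0.001, "dy": 0.063, "dz": -0.035, "wx": -0.52, "fingers": 1}
    - {"dx": -0.001, "dy": 0.064, "dz": -0.032, "wx": -0.53, "fingers": 1}
    - {"dx": -0.001, "dy": 0.066, "dz": -0.028, "wx": -0.52, "fingers": 1}
    - {"dx": -0.001, "dy": 0.067, "dz": -0.024, "wx": -0.53, "fingers": 1}

```text
schema error: expected keys dx, dy, dz, wx, wy, wz, fingers
```

Call:
servo_tool:
  rows:
    - {"dx": -0.001, "dy": 0.069, "dz": -0.021, "wx": -0.52, "fingers": 1}
    - {"dx": -0.001, "dy": 0.07, "dz": -0.017, "wx": -0.53, "fingers": 1}
    - {"dx": -0.002, "dy": 0.07, "dz": -0.013, "wx": -0.52, "fingers": 1}
    - {"dx": -0.001, "dy": 0.071, "dz": -0.009, "wx": -0.53, "fingers": 1}
    - {"dx": -0.002, "dy": 0.072, "dz": -0.005, "wx": -0.52, "fingers": 1}

```text
schema error: expected keys dx, dy, dz, wx, wy, wz, fingers
```

Call:
servo_tool:
  rows:
    - {"dy": 0.038, "dz": -0.039, "wx": -0.51, "fingers": 1}
    - {"dy": 0.04, "dz": -0.037, "wx": -0.51, "fingers": 1}
    - {"dy": 0.042, "dz": -0.034, "wx": -0.51, "fingers": 1}
    - {"dy": 0.044, "dz": -0.032, "wx": -0.51, "fingers": 1}
    - {"dy": 0.045, "dz": -0.03, "wx": -0.51, "fingers": 1}

```text
schema error: expected keys dx, dy, dz, wx, wy, wz, fingers
```

Call:
servo_tool:
  rows:
    - {"dy": 0.047, "dz": -0.027, "wx": -0.51, "fingers": 1}
    - {"dy": 0.048, "dz": -0.025, "wx": -0.51, "fingers": 1}
    - {"dy": 0.049, "dz": -0.022, "wx": -0.52, "fingers": 1}
    - {"dy": 0.051, "dz": -0.02, "wx": -0.51, "fingers": 1}
    - {"dy": 0.051, "dz": -0.017, "wx": -0.52, "fingers": 1}

```text
schema error: expected keys dx, dy, dz, wx, wy, wz, fingers
```

```bash
cat > look.py <<'E'
from h import *
import sys
s=st(); im=ctrl.get_image('wrist'); save(sys.argv[1],im); c=info('wrist')
sz=40.5
for l,z in(('socket_seat',40.5),('relay',40.5),('clip_tab',119),('clip_hinge',34.5)):
    for d in ctrl.mark_of(l,'wrist'): print(l,round(d['conf'],2),np.round(d['point']),atz(c,d['point'],z).round(1))
E
python3 look.py w1
```

```text
{'clock': 1.75, 'qpos': [1.094, 0.628, 0.038, 1.517, -0.027, 0.996, -0.02], 'eef_pos': [259.603, -595.9, 231.321], 'tool_rot': [1.75, 1.571, 0.59], 'force': [0.465, -0.148, -0.008], 'torque': [-0.024, -0.026, -0.072], 'width': 85.577}
```

View pics/w1.png

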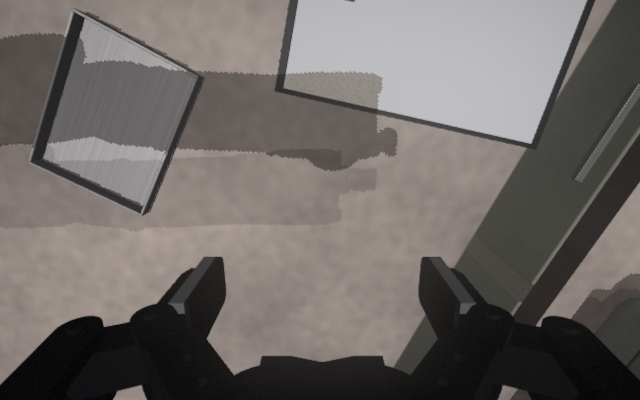

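Call:
servo_tool:
  rows:
    - {"dx": -0.001, "dy": 0.06, "dz": -0.039, "wx": -0.52, "wy": 0, "wz": 0, "fingers": 1}
    - {"dx": -0.001, "dy": 0.063, "dz": -0.035, "wx": -0.52, "wy": 0, "wz": 0, "fingers": 1}
    - {"dx": -0.001, "dy": 0.064, "dz": -0.032, "wx": -0.53, "wy": 0, "wz": 0, "fingers": 1}
    - {"dx": -0.001, "dy": 0.066, "dz": -0.028, "wx": -0.52, "wy": 0, "wz": 0, "fingers": 1}
    - {"dx": -0.001, "dy": 0.067, "dz": -0.024, "wx": -0.53, "wy": 0, "wz": 0, "fingers": 1}

```text
clock: 2.62
eef_pos: [410.4, -371.7, 235.3]
tool_rot: [0.309, 1.57, -0.575]
force: [1.1, -0.2, 0.6]
width: 0.0
```

Call:
servo_tool:
  rows:
    - {"dx": -0.001, "dy": 0.069, "dz": -0.021, "wx": -0.52, "wy": 0, "wz": 0, "fingers": 1}
    - {"dx": -0.001, "dy": 0.07, "dz": -0.017, "wx": -0.53, "wy": 0, "wz": 0, "fingers": 1}
    - {"dx": -0.002, "dy": 0.07, "dz": -0.013, "wx": -0.52, "wy": 0, "wz": 0, "fingers": 1}
    - {"dx": -0.001, "dy": 0.071, "dz": -0.009, "wx": -0.53, "wy": 0, "wz": 0, "fingers": 1}
    - {"dx": -0.002, "dy": 0.072, "dz": -0.005, "wx": -0.52, "wy": 0, "wz": 0, "fingers": 1}

```text
clock: 3.25
eef_pos: [561.0, -148.5, 240.6]
tool_rot: [-0.06, 1.57, -0.67]
force: [0.8, -1.4, 0.1]
width: 0.0
```

Call:
servo_tool:
  rows:
    - {"dx": 0, "dy": 0.038, "dz": -0.039, "wx": -0.51, "wy": 0, "wz": 0, "fingers": 1}
    - {"dx": 0, "dy": 0.04, "dz": -0.037, "wx": -0.51, "wy": 0, "wz": 0, "fingers": 1}
    - {"dx": 0, "dy": 0.042, "dz": -0.034, "wx": -0.51, "wy": 0, "wz": 0, "fingers": 1}
    - {"dx": 0, "dy": 0.044, "dz": -0.032, "wx": -0.51, "wy": 0, "wz": 0, "fingers": 1}
    - {"dx": 0, "dy": 0.045, "dz": -0.03, "wx": -0.51, "wy": 0, "wz": 0, "fingers": 1}

```text
clock: 3.88
eef_pos: [522.7, 51.6, 240.6]
tool_rot: [0.375, 1.57, 0.032]
force: [0.7, 0.5, -0.2]
width: 0.1
```

Call:
servo_tool:
  rows:
    - {"dx": 0, "dy": 0.047, "dz": -0.027, "wx": -0.51, "wy": 0, "wz": 0, "fingers": 1}
    - {"dx": 0, "dy": 0.048, "dz": -0.025, "wx": -0.51, "wy": 0, "wz": 0, "fingers": 1}
    - {"dx": 0, "dy": 0.049, "dz": -0.022, "wx": -0.52, "wy": 0, "wz": 0, "fingers": 1}
    - {"dx": 0, "dy": 0.051, "dz": -0.02, "wx": -0.51, "wy": 0, "wz": 0, "fingers": 1}
    - {"dx": 0, "dy": 0.051, "dz": -0.017, "wx": -0.52, "wy": 0, "wz": 0, "fingers": 1}

```text
clock: 4.5
eef_pos: [485.0, 251.0, 240.5]
tool_rot: [0.325, 1.57, 0.252]
force: [0.8, 0.9, -0.1]
width: 0.3
```

```bash
sed -i '/row={k:v/d' h.py; python3 look.py w2
```

```text
{'clock': 4.5, 'qpos': [-0.313, 0.482, -0.318, 1.793, 0.187, 0.895, -0.789], 'eef_pos': [485.009, 250.985, 240.529], 'tool_rot': [0.325, 1.57, 0.252], 'force': [0.827, 0.897, -0.115], 'torque': [0.022, -0.049, 0.025], 'width': 0.299}
relay 0.96 [318. 173.] [480.1 261.9  40.5]
clip_tab 0.75 [359. 194.] [514.8 257.5 119. ]
clip_hinge 0.83 [348. 169.] [511.6 262.9  34.5]
```

View pics/w2.png

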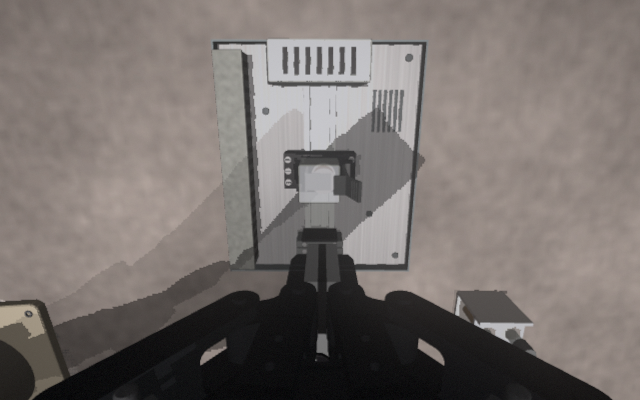

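Run:
```python
from h import *
c=info('wrist')
for uv in((213,41),(426,41),(408,270),(231,270)): print(atz(c,uv,18).round(1))
im=cv2.imread('pics/w2.png')[130:280,260:400]; cv2.imwrite('pics/w2c.png',cv2.resize(im,None,fx=5,fy=4,interpolation=cv2.INTER_CUBIC))
```

```text
[386.4 390.1  18. ]
[601.2 373.9  18. ]
[582.9 116.9  18. ]
[365.  133.3  18. ]
```

View pics/w2c.png

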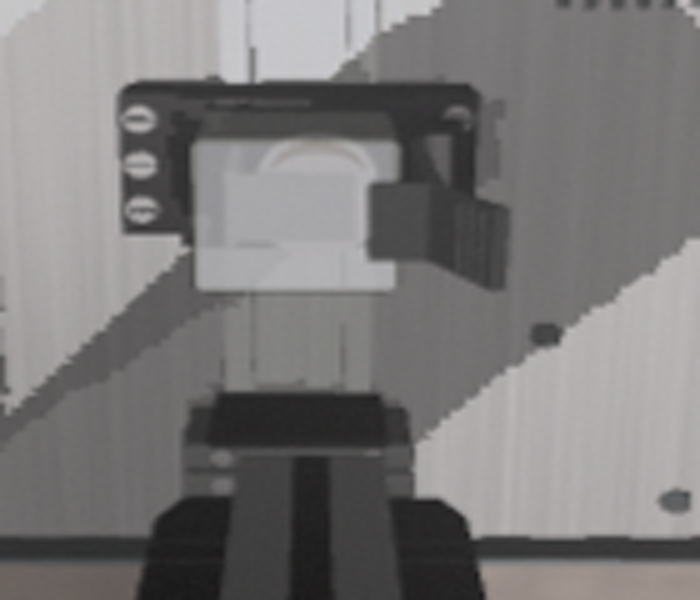

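Run:
```python
from h import *
c=info('wrist')
P=np.array([atz(c,uv,90.5) for uv in((298.6,164.8),(340.2,164.8),(339,203),(299,203))]); print(P.round(1),P.mean(0).round(1))
# predicted pixels for seat hypothesis
Rz=Rot.from_euler('z',PY).as_matrix()
for S in((481,260,40.5),(484,257,40.5)):
    for q in((-19,-18,50),(19,-18,50),(19,18,50),(-19,18,50),(13,-9,54),(13,9,54),(34,-9,78.5),(34,9,78.5),(-25,20,0),(25,20,0)):
        print(q,proj(c,np.array(S)+Rz@np.array(q)).round(1),end=' ')
    print()
```

```text
[[466.8 270.3  90.5]
 [504.1 267.5  90.5]
 [500.9 231.8  90.5]
 [463.8 234.6  90.5]] [483.9 251.   90.5]
(-19, -18, 50) [294.7 194. ] (19, -18, 50) [335.9 194. ] (19, 18, 50) [336.4 155.1] (-19, 18, 50) [293.8 155. ] (13, -9, 54) [329.6 185.6] (13, 9, 54) [329.7 165.9] (34, -9, 78.5) [355.5 192.7] (34, 9, 78.5) [356.2 171.4] (-25, 20, 0) [291.9 145.8] (25, 20, 0) [340.2 145.8] 
(-19, -18, 50) [298.3 196.9] (19, -18, 50) [339.4 196.9] (19, 18, 50) [340.  158.2] (-19, 18, 50) [297.5 158.1] (13, -9, 54) [333.1 188.6] (13, 9, 54) [333.3 168.9] (34, -9, 78.5) [359.3 195.9] (34, 9, 78.5) [360.  174.7] (-25, 20, 0) [295.1 148.5] (25, 20, 0) [343.3 148.5]
```

Call:
servo_tool:
  rows:
    - {"dx": 0.05, "dy": 0, "dz": 0.003, "wx": 0, "wy": 0, "wz": 0, "fingers": 1}
    - {"dx": 0.05, "dy": 0, "dz": 0, "wx": 0, "wy": 0, "wz": 0, "fingers": 1}
    - {"dx": 0.04, "dy": 0, "dz": 0, "wx": 0, "wy": 0, "wz": 0, "fingers": 1}
    - {"dx": 0.03, "dy": 0, "dz": 0, "wx": 0, "wy": 0, "wz": 0, "fingers": 1}
    - {"dx": 0.014, "dy": 0, "dz": 0, "wx": 0, "wy": 0, "wz": 0, "fingers": 1}

```text
clock: 5.38
eef_pos: [487.5, 247.4, 101.2]
tool_rot: [-2.069, 1.568, -2.147]
force: [0.3, 0.3, -0.8]
width: -0.4
```

Run:
```python
from h import *
st(); save('w3',ctrl.get_image('wrist')); im=ctrl.get_image('side'); cv2.imwrite('pics/s3.png',cv2.resize(im[170:310,230:370,::-1],None,fx=4,fy=4,interpolation=cv2.INTER_CUBIC))
```

```text
{'clock': 5.375, 'qpos': [-0.361, 0.675, -0.246, 1.916, 0.281, 0.585, -0.868], 'eef_pos': [487.493, 247.418, 101.189], 'tool_rot': [-2.069, 1.568, -2.147], 'force': [0.255, 0.278, -0.813], 'torque': [-0.004, -0.012, 0.004], 'width': -0.429}
```

View pics/w3.png

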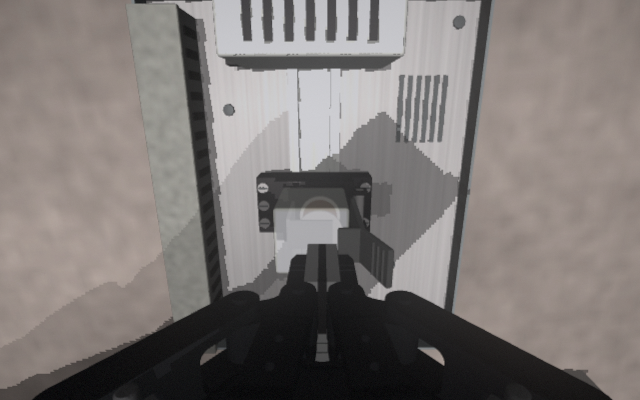

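View pics/s3.png

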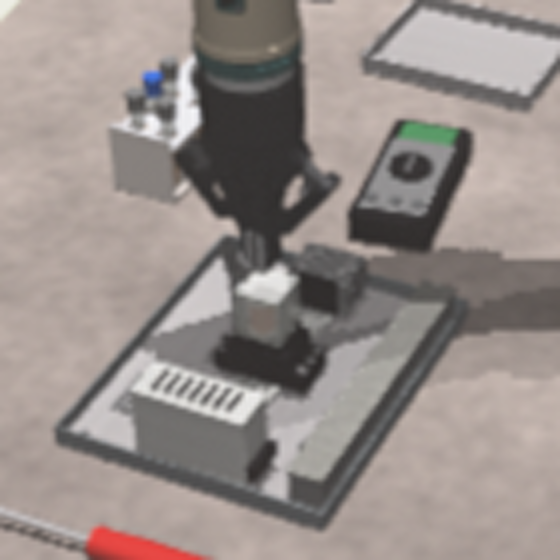

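Call:
servo_tool:
  rows:
    - {"dx": 0, "dy": 0.004, "dz": 0.01, "wx": 0, "wy": 0, "wz": 0, "fingers": 1}
    - {"dx": 0, "dy": 0, "dz": 0.011, "wx": 0, "wy": 0, "wz": 0, "fingers": 1}
    - {"dx": 0.001, "dy": 0, "dz": 0.011, "wx": 0, "wy": 0, "wz": 0, "fingers": 1}
    - {"dx": 0.002, "dy": 0, "dz": 0.012, "wx": 0, "wy": 0, "wz": 0, "fingers": 1}
    - {"dx": 0.002, "dy": 0, "dz": 0.012, "wx": 0, "wy": 0, "wz": 0, "fingers": 1}

```text
clock: 6.1
eef_pos: [530.1, 249.2, 98.4]
tool_rot: [-2.249, 1.571, -2.324]
force: [-0.9, -0.3, -0.5]
width: 0.3
```

Call:
servo_tool:
  rows:
    - {"dx": 0.003, "dy": 0, "dz": 0.008, "wx": 0, "wy": 0, "wz": 0, "fingers": 1}
    - {"dx": 0.003, "dy": 0, "dz": 0.007, "wx": 0, "wy": 0, "wz": 0, "fingers": 1}
    - {"dx": 0.004, "dy": 0, "dz": 0.006, "wx": 0, "wy": 0, "wz": 0, "fingers": 1}
    - {"dx": 0.005, "dy": 0, "dz": 0.005, "wx": 0, "wy": 0, "wz": 0, "fingers": 1}
    - {"dx": 0.005, "dy": 0, "dz": 0.005, "wx": 0, "wy": 0, "wz": 0, "fingers": 1}

```text
clock: 6.72
eef_pos: [555.1, 247.6, 84.4]
tool_rot: [0.263, 1.567, 0.188]
force: [4.5, -1.4, 5.7]
width: -0.1
```

Run:
```python
from h import *
st(); im=ctrl.get_image('wrist'); save('w4',im)
```

```text
{'clock': 6.725, 'qpos': [-0.312, 0.763, -0.25, 1.759, 0.288, 0.651, -0.801], 'eef_pos': [555.125, 247.615, 84.369], 'tool_rot': [0.263, 1.567, 0.188], 'force': [4.511, -1.358, 5.687], 'torque': [-0.332, -0.77, 0.004], 'width': -0.05}
```

View pics/w4.png

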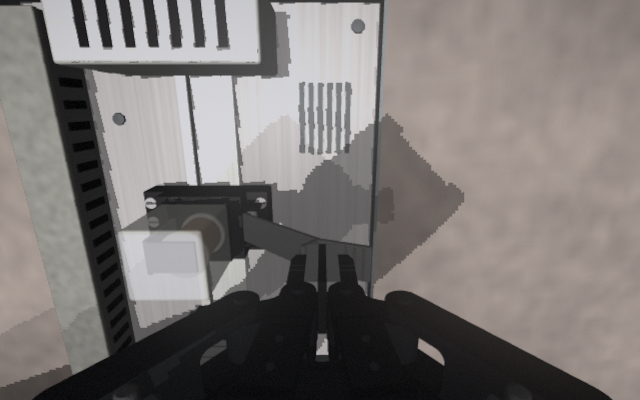

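Call:
servo_tool:
  rows:
    - {"dx": 0.004, "dy": 0, "dz": 0.004, "wx": 0, "wy": 0, "wz": 0, "fingers": 1}
    - {"dx": 0.004, "dy": 0, "dz": 0.004, "wx": 0, "wy": 0, "wz": 0, "fingers": 1}
    - {"dx": 0.004, "dy": 0, "dz": 0.004, "wx": 0, "wy": 0, "wz": 0, "fingers": 1}
    - {"dx": 0.004, "dy": 0, "dz": 0.003, "wx": 0, "wy": 0, "wz": 0, "fingers": 1}
    - {"dx": 0.004, "dy": 0, "dz": 0.002, "wx": 0, "wy": 0, "wz": 0, "fingers": 1}

```text
clock: 7.4
eef_pos: [569.3, 246.6, 69.8]
tool_rot: [0.274, 1.564, 0.198]
force: [6.3, -2.0, 5.1]
width: 0.1
```

Run:
```python
from h import *
st(); im=ctrl.get_image('wrist'); save('w5',im)
im=ctrl.get_image('side'); cv2.imwrite('pics/s5.png',cv2.resize(im[170:310,230:370,::-1],None,fx=4,fy=4,interpolation=cv2.INTER_CUBIC))
```

```text
{'clock': 7.4, 'qpos': [-0.306, 0.797, -0.244, 1.732, 0.296, 0.642, -0.793], 'eef_pos': [569.286, 246.559, 69.846], 'tool_rot': [0.274, 1.564, 0.198], 'force': [6.312, -1.984, 5.073], 'torque': [-0.365, -1.478, -0.002], 'width': 0.1}
```

View pics/w5.png

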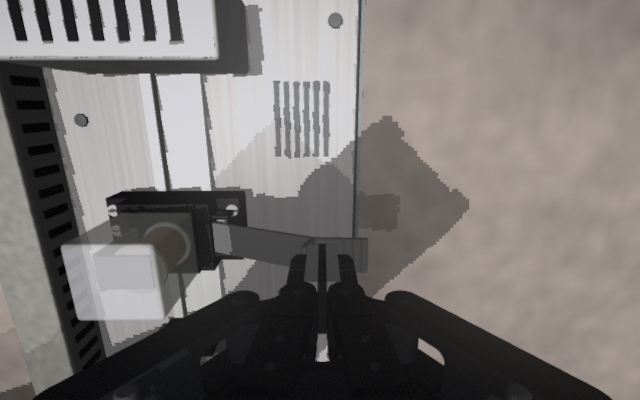

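View pics/s5.png

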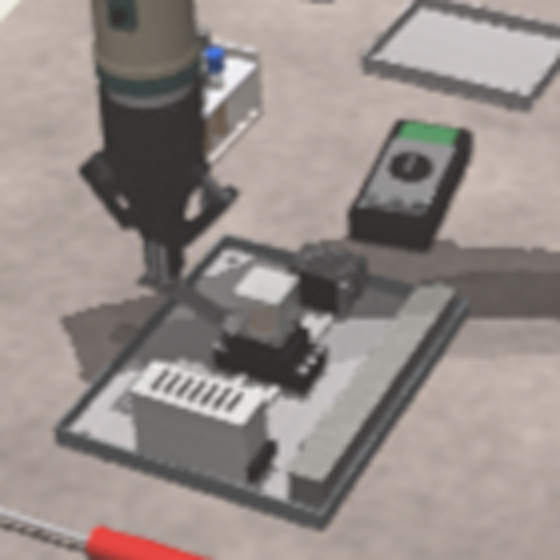

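Call:
servo_tool:
  rows:
    - {"dx": 0.002, "dy": 0, "dz": 0.004, "wx": 0, "wy": 0, "wz": 0, "fingers": 1}
    - {"dx": 0.003, "dy": 0, "dz": 0.004, "wx": 0, "wy": 0, "wz": 0, "fingers": 1}
    - {"dx": 0.004, "dy": 0, "dz": 0.003, "wx": 0, "wy": 0, "wz": 0, "fingers": 1}
    - {"dx": 0, "dy": 0, "dz": 0, "wx": 0, "wy": 0, "wz": 0, "fingers": 1}

```text
clock: 8.0
eef_pos: [574.3, 246.0, 61.5]
tool_rot: [0.296, 1.57, 0.221]
force: [3.5, -0.2, 2.0]
width: -0.2
```

Run:
```python
from h import *
st(); im=ctrl.get_image('wrist'); save('w6',im)
c=info('wrist');print([(round(d['conf'],2),np.round(d['point'])) for d in ctrl.mark_of('clip_tab','wrist')])
Rz=Rot.from_euler('z',PY).as_matrix();S=np.array((484,251.5,40.5))
for a in(1,1.1,1.2,1.3,1.4):
    for y in(-9,9):
        q=np.array([30+4*np.cos(a)+84.5*np.sin(a),y,-6-4*np.sin(a)+84.5*np.cos(a)]);print(a,y,q.round(1),proj(c,S+Rz@q).round(1))
```

```text
{'clock': 8.0, 'qpos': [-0.302, 0.816, -0.244, 1.716, 0.297, 0.645, -0.787], 'eef_pos': [574.337, 246.009, 61.48], 'tool_rot': [0.296, 1.57, 0.221], 'force': [3.49, -0.179, 1.957], 'torque': [-0.252, -1.151, -0.006], 'width': -0.161}
[]
1 -9 [103.3  -9.   36.3] [348.7 298.7]
1 9 [103.3   9.   36.3] [349.7 262.1]
1.1 -9 [107.1  -9.   28.8] [355.7 289.6]
1.1 9 [107.1   9.   28.8] [356.9 254.4]
1.2 -9 [110.2  -9.   20.9] [360.4 280.9]
1.2 9 [110.2   9.   20.9] [361.7 247.2]
1.3 -9 [112.5  -9.   12.7] [363.  272.8]
1.3 9 [112.5   9.   12.7] [364.4 240.3]
1.4 -9 [114.   -9.    4.4] [363.9 265.1]
1.4 9 [114.    9.    4.4] [365.2 234. ]
```

View pics/w6.png

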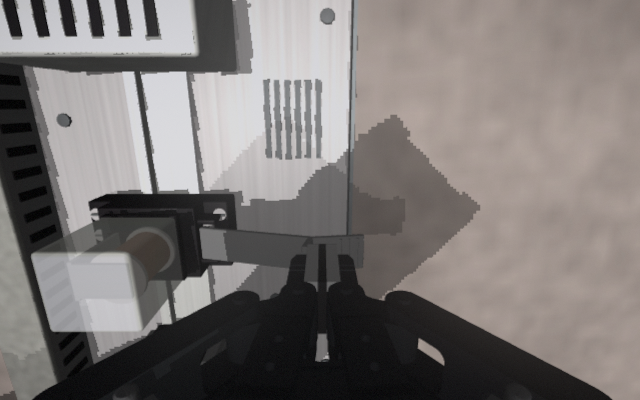

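Call:
servo_tool:
  rows:
    - {"dx": 0, "dy": 0, "dz": 0.006, "wx": 0, "wy": 0, "wz": 0, "fingers": 1}
    - {"dx": -0.02, "dy": 0, "dz": 0.001, "wx": 0, "wy": 0, "wz": 0, "fingers": 1}
    - {"dx": -0.04, "dy": 0, "dz": 0, "wx": 0, "wy": 0, "wz": 0, "fingers": 1}
    - {"dx": -0.05, "dy": 0, "dz": -0.04, "wx": 0, "wy": 0, "wz": 0, "fingers": 0}
    - {"dx": -0.01, "dy": 0, "dz": -0.05, "wx": 0, "wy": 0, "wz": 0, "fingers": 0}

```text
clock: 8.72
eef_pos: [511.6, 251.9, 154.6]
tool_rot: [0.796, 1.567, 0.721]
force: [-0.8, 0.8, 0.7]
width: 35.9
```

Call:
servo_tool:
  rows:
    - {"dx": 0, "dy": 0, "dz": -0.03, "wx": 0, "wy": 0, "wz": 0, "fingers": 0}
    - {"dx": 0, "dy": 0, "dz": 0, "wx": 0, "wy": 0, "wz": 0, "fingers": 0}

```text
clock: 8.98
eef_pos: [486.8, 253.1, 152.6]
tool_rot: [-2.932, 1.569, -3.004]
force: [-0.2, 0.9, 0.9]
width: 72.3
```

```bash
python3 look.py w7
python3 - <<'E'
from h import *
c=info('wrist');Rz=Rot.from_euler('z',PY).as_matrix();S=np.array((484,251.5,40.5))
for q in((-19,-18,50),(19,-18,50),(19,18,50),(-19,18,50),(-25,20,0),(25,20,0)): print(q,proj(c,S+Rz@np.array(q)).round(1))
p,R=cur();print(R.round(4)); print(np.round(R.T@Rz,3), (Rz.T@(p-S)).round(1))
E
```

```text
{'clock': 8.975, 'qpos': [-0.341, 0.601, -0.286, 1.875, 0.249, 0.702, -0.843], 'eef_pos': [486.77, 253.079, 152.591], 'tool_rot': [-2.932, 1.569, -3.004], 'force': [-0.185, 0.931, 0.877], 'torque': [0.004, -0.059, 0.02], 'width': 72.321}
relay 0.88 [316. 197.] [484.4 253.7  40.5]
clip_tab 0.62 [462. 203.] [569.6 266.4 119. ]
clip_hinge 0.96 [352. 194.] [514.4 252.4  34.5]
(-19, -18, 50) [283.6 245.9]
(19, -18, 50) [339.8 245.9]
(19, 18, 50) [340.7 194.4]
(-19, 18, 50) [281.7 194.4]
(-25, 20, 0) [281.4 175.2]
(25, 20, 0) [344.9 175.2]
[[ 3.000e-04  7.620e-02  9.971e-01]
 [ 0.000e+00  9.971e-01 -7.620e-02]
 [-1.000e+00  1.000e-04  3.000e-04]]
[[ 0.     0.    -1.   ]
 [ 0.001  1.     0.   ]
 [ 1.    -0.001  0.   ]] [  6.    1.2 111.2]
```

View pics/w7.png

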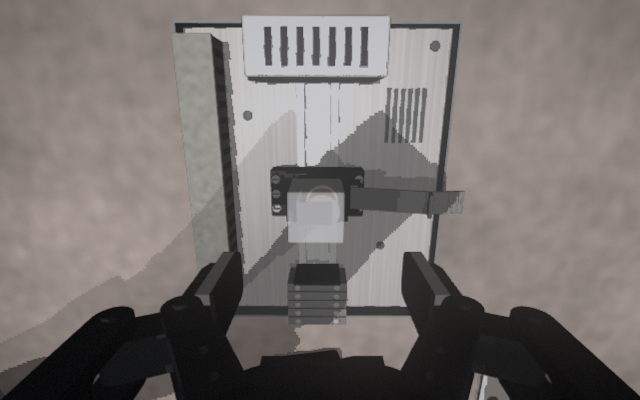

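Run:
```python
from h import *
p,R=cur();print(p,Rot.from_matrix(R).as_euler('xyz'))
im=ctrl.get_image('wrist'); save('w8',im)
c=info('wrist');Rz=Rot.from_euler('z',PY).as_matrix();S=np.array((484,251.5,40.5))
p,R=cur();print(p,(Rz.T@(p-S)).round(1))
for q in((-19,-18,50),(19,-18,50),(19,18,50),(-19,18,50),(-25,20,0),(25,20,0)): print(q,proj(c,S+Rz@np.array(q)).round(1))
cv2.imwrite('pics/w8c.png',cv2.resize(im[150:270,240:380,::-1],None,fx=5,fy=5,interpolation=cv2.INTER_CUBIC))
st()
```

```text
[490.08138509 252.21420104 151.66906022] [0.25222648 1.57053211 0.17598246]
[489.94763822 252.14500715 151.57898542] [  5.9   1.1 111.1]
(-19, -18, 50) [283.8 245.9]
(19, -18, 50) [340.1 245.9]
(19, 18, 50) [341.  194.4]
(-19, 18, 50) [282.  194.4]
(-25, 20, 0) [281.6 175.2]
(25, 20, 0) [345.1 175.2]
{'clock': 9.275, 'qpos': [-0.339, 0.605, -0.284, 1.871, 0.25, 0.701, -0.843], 'eef_pos': [489.948, 252.145, 151.579], 'tool_rot': [-0.718, 1.571, -0.795], 'force': [-0.191, 0.748, 0.489], 'torque': [0.014, 0.035, 0.027], 'width': 84.904}
```

View pics/w8c.png

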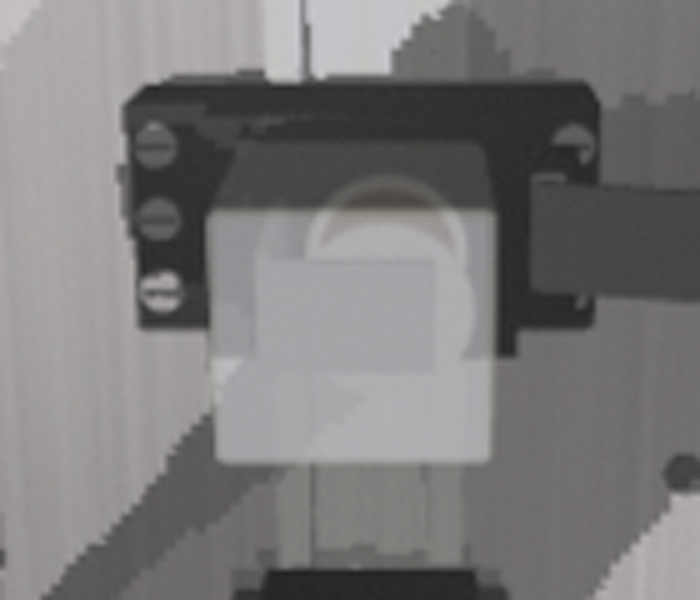

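Call:
servo_tool:
  rows:
    - {"dx": 0.03, "dy": 0.001, "dz": -0.009, "wx": 0, "wy": 0, "wz": 0, "fingers": 0}
    - {"dx": 0.04, "dy": 0, "dz": 0, "wx": 0, "wy": 0, "wz": 0, "fingers": 0}
    - {"dx": 0.03, "dy": 0, "dz": 0, "wx": 0, "wy": 0, "wz": 0, "fingers": 0}
    - {"dx": 0.02, "dy": 0, "dz": 0, "wx": 0, "wy": 0, "wz": 0, "fingers": 0}
    - {"dx": 0.009, "dy": 0, "dz": 0, "wx": 0, "wy": 0, "wz": 0, "fingers": 0}

```text
clock: 9.9
eef_pos: [482.4, 253.5, 54.2]
tool_rot: [-2.519, 1.57, -2.595]
force: [0.8, 0.1, 1.1]
width: 85.1
```

Call:
servo_tool:
  rows:
    - {"dx": 0, "dy": 0, "dz": 0, "wx": 0, "wy": 0, "wz": 0, "fingers": 0}

```text
clock: 10.02
eef_pos: [482.6, 253.7, 55.0]
tool_rot: [-2.242, 1.571, -2.317]
force: [0.2, -0.6, -0.5]
width: 85.6
```

Run:
```python
from h import *
p,R=cur()
im=ctrl.get_image('wrist'); save('w9',im)
Rz=Rot.from_euler('z',PY).as_matrix();S=np.array((483.5,253.6,40.5))
print((Rz.T@(p-S)).round(1)); print(np.round(Rz.T@R,3));st()
```

```text
[-0.9  0.  14.5]
[[-0. -0.  1.]
 [-0.  1.  0.]
 [-1. -0. -0.]]
{'clock': 10.075, 'qpos': [-0.396, 0.748, -0.214, 1.944, 0.317, 0.482, -0.913], 'eef_pos': [482.849, 253.878, 55.408], 'tool_rot': [0.616, 1.57, 0.541], 'force': [-0.005, -0.807, 0.366], 'torque': [0.03, 0.103, -0.034], 'width': 85.526}
```

View pics/w9.png

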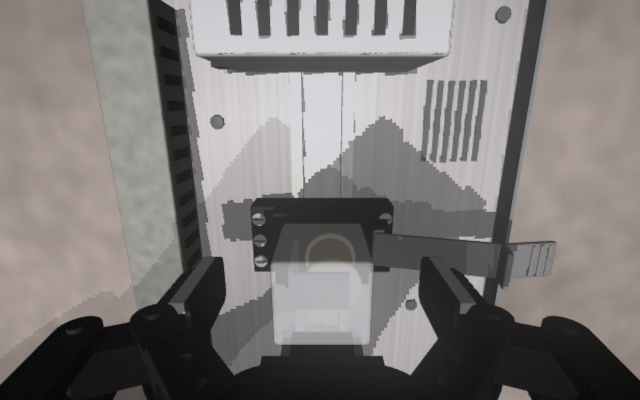

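Call:
servo_tool:
  rows:
    - {"dx": 0, "dy": 0, "dz": 0, "wx": 0, "wy": 0, "wz": 0, "fingers": 1}
    - {"dx": 0, "dy": 0, "dz": 0, "wx": 0, "wy": 0, "wz": 0, "fingers": 1}
    - {"dx": 0, "dy": 0, "dz": 0, "wx": 0, "wy": 0, "wz": 0, "fingers": 1}
    - {"dx": 0, "dy": 0, "dz": 0, "wx": 0, "wy": 0, "wz": 0, "fingers": 1}
    - {"dx": 0, "dy": 0, "dz": 0, "wx": 0, "wy": 0, "wz": 0, "fingers": 1}

```text
clock: 10.7
eef_pos: [482.7, 253.8, 55.7]
tool_rot: [0.378, 1.57, 0.303]
force: [-0.5, -0.4, 5.6]
width: 37.5
```

Run:
```python
from h import *
p,R=cur()
im=ctrl.get_image('wrist'); save('w10',im)
Rz=Rot.from_euler('z',PY).as_matrix();S=np.array((483.5,253.6,40.5))
print((Rz.T@(p-S)).round(1)); print(np.round(Rz.T@R,3));st()
```

```text
[-0.8  0.1 15.2]
[[ 0.001 -0.     1.   ]
 [ 0.     1.     0.   ]
 [-1.     0.     0.001]]
{'clock': 10.75, 'qpos': [-0.396, 0.747, -0.214, 1.944, 0.317, 0.482, -0.913], 'eef_pos': [482.66, 253.826, 55.663], 'tool_rot': [0.446, 1.57, 0.371], 'force': [0.189, -0.866, 7.029], 'torque': [-0.089, 0.183, 0.016], 'width': 37.242}
```

View pics/w10.png

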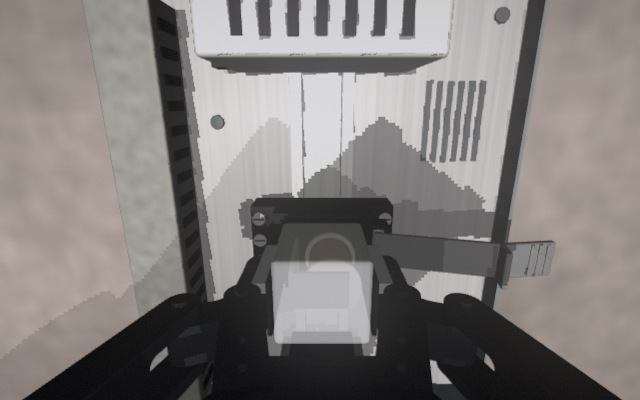

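Call:
servo_tool:
  rows:
    - {"dx": -0.0006, "dy": 0, "dz": 0.0008, "wx": 0, "wy": 0.286, "wz": 0, "fingers": 1}
    - {"dx": -0.0006, "dy": 0, "dz": 0.0008, "wx": 0, "wy": 0.286, "wz": 0, "fingers": 1}
    - {"dx": -0.0006, "dy": 0, "dz": 0.0008, "wx": 0, "wy": 0.286, "wz": 0, "fingers": 1}

```text
clock: 11.12
eef_pos: [484.6, 253.7, 56.5]
tool_rot: [3.135, 1.481, 3.06]
force: [0.3, 0.2, -2.6]
width: 37.1
```

```bash
cat > chk.py <<'E'
from h import *
import sys
# relay-in-tool at grasp (tool coords of relay origin) T0
Rz=Rot.from_euler('z',PY).as_matrix();S=np.array((483.5,253.6,40.5))
def rep(T0=np.array([15.2,0,0.8])):
    p,R=cur(); M=Rz.T@R; q=Rz.T@(p-S)
    s=ctrl.read_state(); f=Rz.T@np.array(s['force']); t=Rz.T@np.array(s['torque'])
    print('t',s['clock'],'tcp',q.round(2),'tilt',round(float(np.arctan2(-M[2,2],M[0,2])),3),'relay(x,y,z)',(q+M@T0).round(2),'rows -/+ root z',(q+M@(T0+[0,0,-12]))[2].round(2),(q+M@(T0+[0,0,12]))[2].round(2),'F',f.round(1),'T',t.round(2),'w',round(s['width'],1))
if __name__=='__main__':
    rep()
    if len(sys.argv)>1:
        save(sys.argv[1],ctrl.get_image('wrist'))
E
python3 chk.py w11
```

```text
t 11.125 tcp [ 1.14  0.23 16.01] tilt 0.09 relay(x,y,z) [0.57 0.24 0.8 ] rows -/+ root z 1.88 -0.28 F [ 0.3  0.2 -2.6] T [ 0.11 -0.7  -0.02] w 37.1
```

View pics/w11.png

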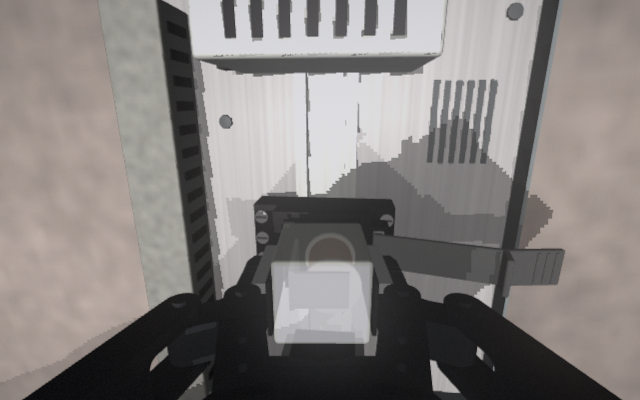

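Call:
servo_tool:
  rows:
    - {"dx": -0.0006, "dy": 0, "dz": 0.0008, "wx": 0, "wy": 0.286, "wz": 0, "fingers": 1}
    - {"dx": -0.0006, "dy": 0, "dz": 0.0008, "wx": 0, "wy": 0.286, "wz": 0, "fingers": 1}

```text
clock: 11.42
eef_pos: [485.8, 253.6, 57.0]
tool_rot: [3.138, 1.421, 3.064]
force: [0.8, 0.0, -0.5]
width: 37.1
```

```bash
python3 chk.py w12
```

```text
t 11.425 tcp [ 2.31  0.2  16.52] tilt 0.15 relay(x,y,z) [0.83 0.21 1.37] rows -/+ root z 3.16 -0.42 F [ 0.8  0.1 -0.5] T [ 0.   -0.37 -0.04] w 37.1
```

Call:
servo_tool:
  rows:
    - {"dx": -0.0005, "dy": 0, "dz": -0.0008, "wx": 0, "wy": -0.286, "wz": 0, "fingers": 1}
    - {"dx": -0.0005, "dy": 0, "dz": -0.0008, "wx": 0, "wy": -0.286, "wz": 0, "fingers": 1}
    - {"dx": -0.0005, "dy": 0, "dz": -0.0008, "wx": 0, "wy": -0.286, "wz": 0, "fingers": 1}
    - {"dx": -0.0005, "dy": 0, "dz": -0.0008, "wx": 0, "wy": -0.286, "wz": 0, "fingers": 1}

```text
clock: 11.98
eef_pos: [482.7, 253.5, 58.1]
tool_rot: [-3.137, 1.541, 3.072]
force: [1.3, 1.8, -7.5]
width: 37.3
```

```bash
python3 chk.py
```

```text
t 11.975 tcp [-0.84 -0.11 17.59] tilt 0.03 relay(x,y,z) [-0.49 -0.12  2.38] rows -/+ root z 2.73 2.02 F [ 1.2  1.9 -7.5] T [ 0.32 -0.09  0.07] w 37.3
```

Call:
servo_tool:
  rows:
    - {"dx": -0.0005, "dy": 0, "dz": -0.0008, "wx": 0, "wy": -0.286, "wz": 0, "fingers": 1}
    - {"dx": -0.0005, "dy": 0, "dz": -0.0008, "wx": 0, "wy": -0.286, "wz": 0, "fingers": 1}

```text
clock: 12.22
eef_pos: [481.3, 253.7, 58.8]
tool_rot: [-0.005, 1.541, -0.079]
force: [0.7, 1.4, -7.3]
width: 37.0
```

```bash
python3 chk.py w13
```

```text
t 12.225 tcp [-2.23 -0.07 18.35] tilt -0.03 relay(x,y,z) [-0.98 -0.07  3.18] rows -/+ root z 2.82 3.54 F [ 0.6  1.5 -7.3] T [0.16 0.01 0.02] w 37.0
```

View pics/w13.png

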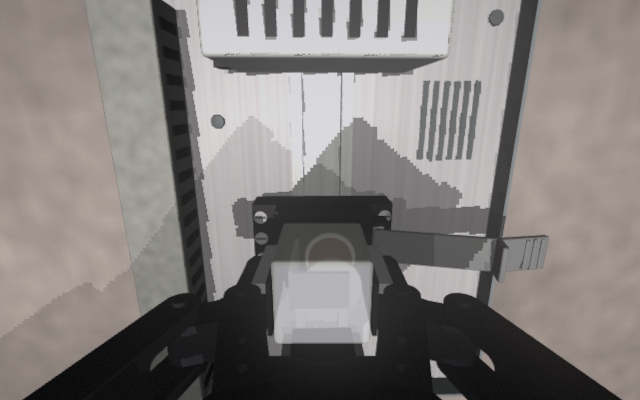

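Call:
servo_tool:
  rows:
    - {"dx": -0.0001, "dy": 0, "dz": -0.0008, "wx": 0, "wy": -0.286, "wz": 0, "fingers": 1}
    - {"dx": -0.0004, "dy": 0, "dz": -0.0008, "wx": 0, "wy": -0.286, "wz": 0, "fingers": 1}
    - {"dx": -0.0005, "dy": 0, "dz": -0.0008, "wx": 0, "wy": -0.286, "wz": 0, "fingers": 1}

```text
clock: 12.65
eef_pos: [479.2, 254.0, 59.7]
tool_rot: [-0.002, 1.452, -0.077]
force: [0.7, 0.8, -7.7]
width: 37.1
```

```bash
python3 chk.py
```

```text
t 12.65 tcp [-4.3   0.05 19.23] tilt -0.119 relay(x,y,z) [-1.71  0.05  4.23] rows -/+ root z 2.81 5.66 F [ 0.6  0.9 -7.7] T [0.18 0.36 0.05] w 37.1
```

Call:
servo_tool:
  rows:
    - {"dx": -0.0005, "dy": 0, "dz": -0.0008, "wx": 0, "wy": -0.286, "wz": 0, "fingers": 1}
    - {"dx": -0.0004, "dy": 0, "dz": -0.0008, "wx": 0, "wy": -0.286, "wz": 0, "fingers": 1}

```text
clock: 12.9
eef_pos: [477.7, 254.0, 60.3]
tool_rot: [-0.004, 1.392, -0.079]
force: [4.7, 8.2, -6.7]
width: 37.4
```

```bash
python3 chk.py w14
```

```text
t 12.9 tcp [-5.83 -0.06 19.78] tilt -0.179 relay(x,y,z) [-2.35 -0.07  4.96] rows -/+ root z 2.83 7.09 F [ 4.   8.5 -6.7] T [ 1.   -0.02  0.25] w 37.4
```

Call:
servo_tool:
  rows:
    - {"dx": -0.0003, "dy": 0, "dz": 0.001, "wx": 0, "wy": 0.286, "wz": 0, "fingers": 1}
    - {"dx": -0.0005, "dy": 0, "dz": 0.0009, "wx": 0, "wy": 0.286, "wz": 0, "fingers": 1}
    - {"dx": -0.0005, "dy": 0, "dz": 0.0009, "wx": 0, "wy": 0.286, "wz": 0, "fingers": 1}

```text
clock: 13.32
eef_pos: [479.7, 253.9, 61.4]
tool_rot: [-0.001, 1.484, -0.076]
force: [0.2, 1.4, -7.0]
width: 37.5
```

```bash
python3 chk.py
```

```text
t 13.325 tcp [-3.78  0.04 20.9 ] tilt -0.086 relay(x,y,z) [-1.68  0.04  5.82] rows -/+ root z 4.79 6.86 F [ 0.1  1.4 -7. ] T [ 0.2   0.09 -0.05] w 37.5
```

Call:
servo_tool:
  rows:
    - {"dx": -0.0005, "dy": 0, "dz": 0.0009, "wx": 0, "wy": 0.286, "wz": 0, "fingers": 1}
    - {"dx": -0.0006, "dy": 0, "dz": 0.0009, "wx": 0, "wy": 0.286, "wz": 0, "fingers": 1}
    - {"dx": -0.0006, "dy": 0, "dz": 0.0009, "wx": 0, "wy": 0.286, "wz": 0, "fingers": 1}

```text
clock: 13.7
eef_pos: [483.2, 253.5, 63.6]
tool_rot: [2.677, 1.57, 2.601]
force: [-0.2, 0.7, -1.2]
width: 37.3
```

```bash
python3 chk.py w15
```

```text
t 13.7 tcp [-0.34 -0.11 23.1 ] tilt 0.001 relay(x,y,z) [ 0.44 -0.1   7.9 ] rows -/+ root z 7.91 7.88 F [-0.2  0.7 -1.2] T [ 0.02 -0.01 -0.  ] w 37.3
```

View pics/w15.png

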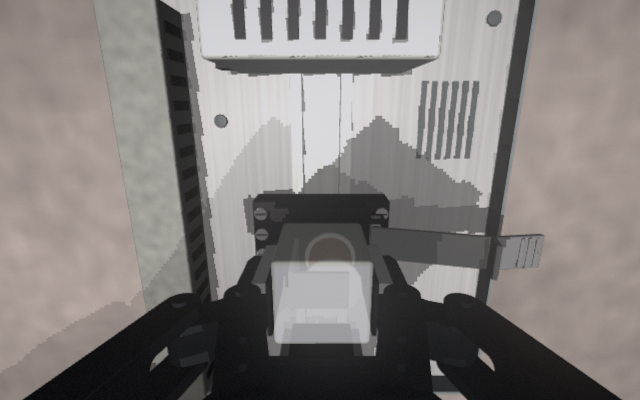

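Call:
servo_tool:
  rows:
    - {"dx": -0.002, "dy": 0, "dz": 0, "wx": 0, "wy": 0, "wz": 0, "fingers": 1}
    - {"dx": -0.002, "dy": 0, "dz": 0, "wx": 0, "wy": 0, "wz": 0, "fingers": 1}

```text
clock: 14.0
eef_pos: [482.5, 253.6, 66.6]
tool_rot: [-1.873, 1.571, -1.948]
force: [0.1, 0.6, -0.8]
width: 37.2
```

Call:
servo_tool:
  rows:
    - {"dx": -0.003, "dy": 0, "dz": 0, "wx": 0, "wy": 0, "wz": 0, "fingers": 1}
    - {"dx": -0.005, "dy": 0, "dz": 0, "wx": 0, "wy": 0, "wz": 0, "fingers": 1}
    - {"dx": -0.01, "dy": 0, "dz": 0, "wx": 0, "wy": 0, "wz": 0, "fingers": 1}
    - {"dx": -0.01, "dy": 0, "dz": 0, "wx": 0, "wy": 0, "wz": 0, "fingers": 1}
    - {"dx": -0.02, "dy": 0, "dz": 0, "wx": 0, "wy": 0, "wz": 0, "fingers": 1}

```text
clock: 14.62
eef_pos: [482.6, 253.5, 103.0]
tool_rot: [-2.469, 1.57, -2.544]
force: [0.9, -0.6, -0.6]
width: 37.6
```

Call:
servo_tool:
  rows:
    - {"dx": -0.04, "dy": 0, "dz": 0, "wx": 0, "wy": 0, "wz": 0, "fingers": 1}
    - {"dx": -0.04, "dy": 0, "dz": 0, "wx": 0, "wy": 0, "wz": 0, "fingers": 1}

```text
clock: 14.88
eef_pos: [482.9, 253.7, 164.1]
tool_rot: [0.792, 1.57, 0.717]
force: [0.9, -0.6, -0.4]
width: 37.4
```

```bash
python3 chk.py w16
python3 - <<'E'
from h import *
im=ctrl.get_image('side'); cv2.imwrite('pics/s16.png',cv2.resize(im[130:310,230:410,::-1],None,fx=3.2,fy=3.2,interpolation=cv2.INTER_CUBIC))
E
```

```text
t 14.875 tcp [-6.2000e-01  1.0000e-02  1.2363e+02] tilt -0.0 relay(x,y,z) [1.8000e-01 2.0000e-02 1.0843e+02] rows -/+ root z 108.43 108.43 F [ 0.9 -0.5 -0.4] T [ 0.01  0.02 -0.04] w 37.4
```

View pics/s16.png

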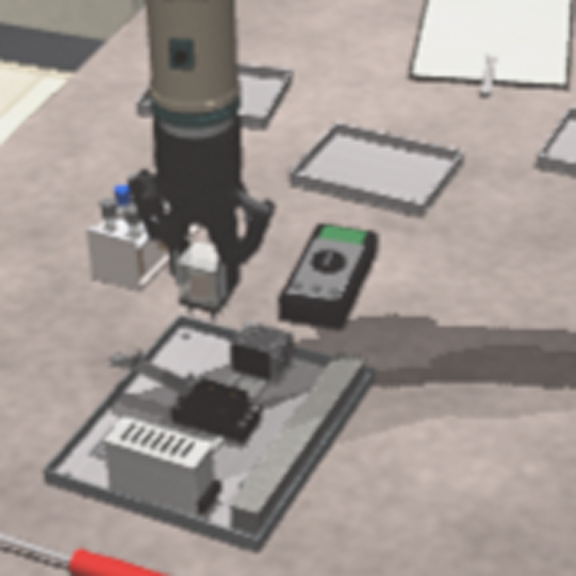

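View pics/w16.png

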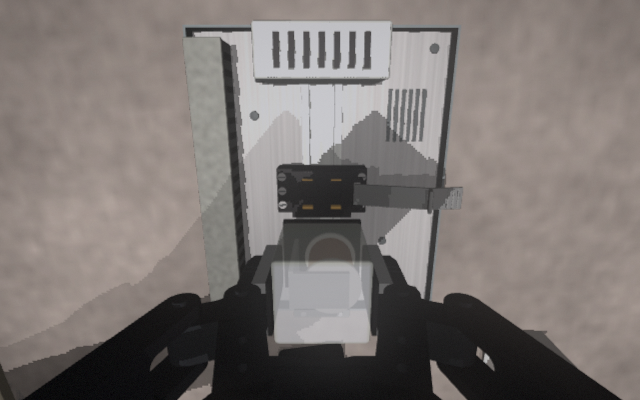

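Call:
servo_tool:
  rows:
    - {"dx": -0.02, "dy": -0.03, "dz": 0.003, "wx": 0, "wy": 0, "wz": 0, "fingers": 1}
    - {"dx": 0, "dy": -0.05, "dz": 0.004, "wx": 0, "wy": 0, "wz": 0, "fingers": 1}
    - {"dx": 0, "dy": -0.06, "dz": 0.005, "wx": 0, "wy": 0, "wz": 0, "fingers": 1}
    - {"dx": 0, "dy": -0.06, "dz": 0.005, "wx": 0, "wy": 0, "wz": 0, "fingers": 1}
    - {"dx": 0, "dy": -0.06, "dz": 0.005, "wx": 0, "wy": 0, "wz": 0, "fingers": 1}

```text
clock: 15.6
eef_pos: [484.4, 56.4, 177.5]
tool_rot: [-2.21, 1.571, -2.285]
force: [0.8, -0.3, -0.8]
width: 37.3
```

Call:
servo_tool:
  rows:
    - {"dx": 0, "dy": -0.06, "dz": 0.005, "wx": 0, "wy": 0, "wz": 0, "fingers": 1}
    - {"dx": 0, "dy": -0.06, "dz": 0.005, "wx": 0, "wy": 0, "wz": 0, "fingers": 1}
    - {"dx": 0, "dy": -0.06, "dz": 0.005, "wx": 0, "wy": 0, "wz": 0, "fingers": 1}
    - {"dx": 0, "dy": -0.06, "dz": 0.005, "wx": 0, "wy": 0, "wz": 0, "fingers": 1}
    - {"dx": 0, "dy": -0.06, "dz": 0.005, "wx": 0, "wy": 0, "wz": 0, "fingers": 1}

```text
clock: 16.23
eef_pos: [486.2, -169.3, 177.5]
tool_rot: [2.77, 1.571, 2.695]
force: [0.2, 0.4, -1.0]
width: 37.4
```

Call:
servo_tool:
  rows:
    - {"dx": 0, "dy": -0.05, "dz": 0.004, "wx": 0, "wy": 0, "wz": 0, "fingers": 1}
    - {"dx": 0, "dy": -0.037, "dz": 0.003, "wx": 0, "wy": 0, "wz": 0, "fingers": 1}
    - {"dx": 0, "dy": 0, "dz": 0, "wx": 0, "wy": 0, "wz": 0, "fingers": 1}

```text
clock: 16.6
eef_pos: [485.9, -236.0, 177.1]
tool_rot: [-2.228, 1.57, -2.308]
force: [-0.5, 0.6, -1.0]
width: 37.0
```

Run:
```python
from h import *
st(); im=ctrl.get_image('wrist'); save('w17',im); c=info('wrist')
for d in ctrl.mark_of('parts_tray','wrist'): print(round(d['conf'],2),d['point'],atz(c,d['point'],0).round(1))
im=ctrl.get_image('top'); save('t17',im)
```

```text
{'clock': 16.6, 'qpos': [0.657, 0.566, -0.385, 1.875, 0.299, 0.757, 0.026], 'eef_pos': [485.929, -236.001, 177.081], 'tool_rot': [-2.228, 1.57, -2.308], 'force': [-0.457, 0.609, -1.019], 'torque': [0.054, 0.047, 0.041], 'width': 36.956}
0.78 [320.7, 176.1] [ 486.1 -229.8    0. ]
0.63 [568.4, 255.2] [ 742.6 -335.6    0. ]
0.56 [98.2, 313.1] [ 223.4 -367.9    0. ]
```

View pics/w17.png

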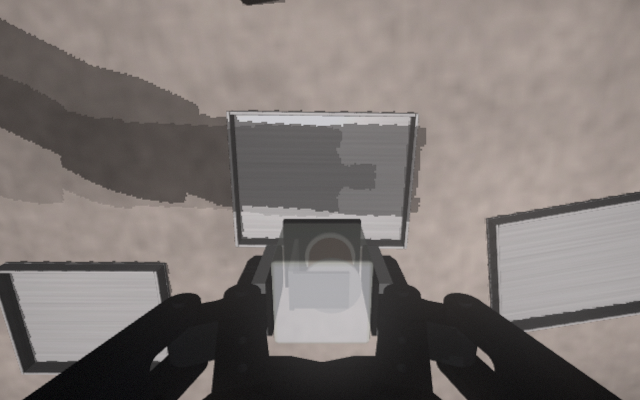

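View pics/t17.png

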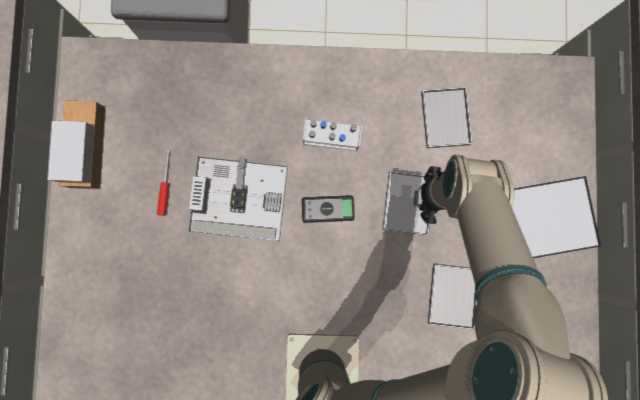

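Call:
servo_tool:
  rows:
    - {"dx": 0.05, "dy": 0.005, "dz": 0, "wx": 0, "wy": 0, "wz": 0, "fingers": 1}
    - {"dx": 0.05, "dy": 0, "dz": 0, "wx": 0, "wy": 0, "wz": 0, "fingers": 1}
    - {"dx": 0.04, "dy": 0, "dz": 0, "wx": 0, "wy": 0, "wz": 0, "fingers": 1}
    - {"dx": 0.02, "dy": 0, "dz": 0, "wx": 0, "wy": 0, "wz": 0, "fingers": 1}
    - {"dx": 0.015, "dy": 0, "dz": 0, "wx": 0, "wy": 0, "wz": 0, "fingers": 1}

```text
clock: 17.38
eef_pos: [487.7, -228.7, 46.0]
tool_rot: [0.58, 1.57, 0.506]
force: [0.8, -0.3, -1.2]
width: 37.4
```

Call:
servo_tool:
  rows:
    - {"dx": 0.01, "dy": 0, "dz": 0, "wx": 0, "wy": 0, "wz": 0, "fingers": 1}
    - {"dx": 0.005, "dy": 0, "dz": 0, "wx": 0, "wy": 0, "wz": 0, "fingers": 1}
    - {"dx": 0, "dy": 0, "dz": 0, "wx": 0, "wy": 0, "wz": 0, "fingers": 1}

```text
clock: 17.75
eef_pos: [487.4, -229.6, 35.2]
tool_rot: [-0.314, 1.57, -0.389]
force: [-0.5, 0.3, -1.6]
width: 37.3
```

```bash
python3 chk.py w18
```

```text
t 17.75 tcp [  40.34 -481.56   -5.31] tilt -0.0 relay(x,y,z) [  41.15 -481.56  -20.51] rows -/+ root z -20.51 -20.5 F [-0.5  0.3 -1.6] T [-0.01 -0.02 -0.01] w 37.3
```

View pics/w18.png

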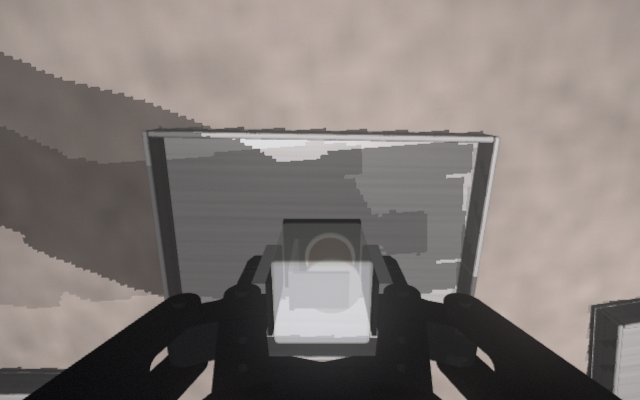

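Call:
servo_tool:
  rows:
    - {"dx": 0.004, "dy": 0, "dz": 0, "wx": 0, "wy": 0, "wz": 0, "fingers": 1}
    - {"dx": 0.003, "dy": 0, "dz": 0, "wx": 0, "wy": 0, "wz": 0, "fingers": 1}
    - {"dx": 0.001, "dy": 0, "dz": 0, "wx": 0, "wy": 0, "wz": 0, "fingers": 1}

```text
clock: 18.18
eef_pos: [487.1, -229.5, 28.8]
tool_rot: [2.714, 1.571, 2.639]
force: [0.0, -0.4, -1.0]
width: 37.3
```

Call:
servo_tool:
  rows:
    - {"dx": 0.001, "dy": 0, "dz": 0, "wx": 0, "wy": 0, "wz": 0, "fingers": 1}
    - {"dx": 0, "dy": 0, "dz": 0, "wx": 0, "wy": 0, "wz": 0, "fingers": 1}

```text
clock: 18.42
eef_pos: [487.2, -229.5, 28.2]
tool_rot: [-0.124, 1.571, -0.199]
force: [0.6, -0.0, -0.7]
width: 37.0
```

Call:
servo_tool:
  rows:
    - {"dx": 0.001, "dy": 0, "dz": 0, "wx": 0, "wy": 0, "wz": 0, "fingers": 1}
    - {"dx": 0, "dy": 0, "dz": 0, "wx": 0, "wy": 0, "wz": 0, "fingers": 1}

```text
clock: 18.68
eef_pos: [487.2, -229.6, 28.1]
tool_rot: [-1.012, 1.57, -1.087]
force: [-0.9, 0.3, 5.5]
width: 37.4
```

Call:
servo_tool:
  rows:
    - {"dx": 0.001, "dy": 0, "dz": 0, "wx": 0, "wy": 0, "wz": 0, "fingers": 1}
    - {"dx": 0, "dy": 0, "dz": 0, "wx": 0, "wy": 0, "wz": 0, "fingers": 1}

```text
clock: 18.92
eef_pos: [487.2, -229.5, 28.1]
tool_rot: [-1.086, 1.57, -1.161]
force: [-2.7, 1.0, 12.1]
width: 37.0
```

Call:
servo_tool:
  rows:
    - {"dx": -0.001, "dy": 0, "dz": 0, "wx": 0, "wy": 0, "wz": 0, "fingers": 1}
    - {"dx": 0, "dy": 0, "dz": 0, "wx": 0, "wy": 0, "wz": 0, "fingers": 0}
    - {"dx": 0, "dy": 0, "dz": 0, "wx": 0, "wy": 0, "wz": 0, "fingers": 0}
    - {"dx": 0, "dy": 0, "dz": 0, "wx": 0, "wy": 0, "wz": 0, "fingers": 0}
    - {"dx": 0, "dy": 0, "dz": 0, "wx": 0, "wy": 0, "wz": 0, "fingers": 0}

```text
clock: 19.55
eef_pos: [487.2, -229.5, 27.3]
tool_rot: [2.272, 1.571, 2.196]
force: [-0.0, 0.6, -0.5]
width: 85.6
```

```bash
python3 chk.py w19
```

```text
t 19.55 tcp [  40.14 -481.45  -13.16] tilt 0.0 relay(x,y,z) [  40.93 -481.44  -28.36] rows -/+ root z -28.36 -28.36 F [-0.1  0.6 -0.5] T [-0.03  0.    0.  ] w 85.6
```

View pics/w19.png

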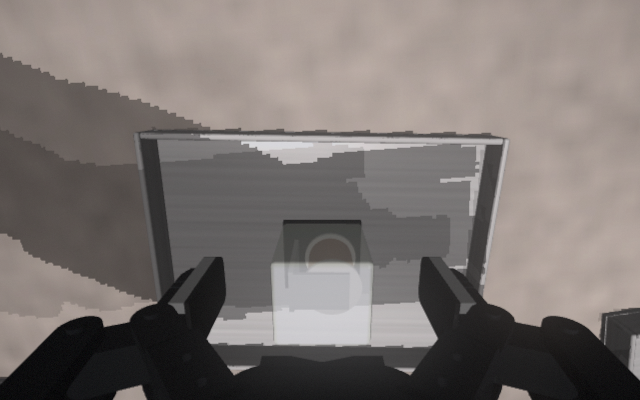

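Released, standing upright. Retract straight up.

Call:
servo_tool:
  rows:
    - {"dx": -0.02, "dy": 0, "dz": 0, "wx": 0, "wy": 0, "wz": 0, "fingers": 0}
    - {"dx": -0.04, "dy": 0, "dz": 0, "wx": 0, "wy": 0, "wz": 0, "fingers": 0}
    - {"dx": -0.06, "dy": 0, "dz": 0, "wx": 0, "wy": 0, "wz": 0, "fingers": 0}
    - {"dx": -0.08, "dy": 0, "dz": 0, "wx": 0, "wy": 0, "wz": 0, "fingers": 0}
    - {"dx": -0.04, "dy": 0, "dz": 0, "wx": 0, "wy": 0, "wz": 0, "fingers": 0}

```text
clock: 20.23
eef_pos: [488.4, -229.8, 211.7]
tool_rot: [-0.325, 1.566, -0.4]
force: [0.7, -0.8, -0.5]
width: 85.2
```

Call:
servo_tool:
  rows:
    - {"dx": 0, "dy": -0.06, "dz": 0, "wx": 0, "wy": 0, "wz": 0, "fingers": 0}
    - {"dx": 0, "dy": -0.06, "dz": 0, "wx": 0, "wy": 0, "wz": 0, "fingers": 0}
    - {"dx": 0, "dy": 0, "dz": 0, "wx": 0, "wy": 0, "wz": 0, "fingers": 0}
    - {"dx": 0, "dy": 0, "dz": 0, "wx": 0, "wy": 0, "wz": 0, "fingers": 0}

```text
clock: 20.72
eef_pos: [480.4, -318.5, 208.0]
tool_rot: [1.001, 1.57, 0.926]
force: [-0.5, 1.9, -0.2]
width: 85.0
```

Run:
```python
from h import *
st(); save('w20',ctrl.get_image('wrist')); c=info('wrist')
for l,z in(('relay',13),('parts_tray',0)):
    for d in ctrl.mark_of(l,'wrist'): print(l,round(d['conf'],2),atz(c,d['point'],z).round(1))
im=ctrl.get_image('top');save('t20',im)
im=ctrl.get_image('side'); cv2.imwrite('pics/s20.png',cv2.resize(im[130:330,220:440,::-1],None,fx=3.4,fy=2.9,interpolation=cv2.INTER_CUBIC))
```

```text
{'clock': 20.725, 'qpos': [0.802, 0.576, -0.412, 1.746, 0.286, 0.879, 0.192], 'eef_pos': [480.428, -318.464, 208.046], 'tool_rot': [1.001, 1.57, 0.926], 'force': [-0.46, 1.932, -0.171], 'torque': [-0.031, -0.026, 0.008], 'width': 84.98}
relay 0.9 [ 489.3 -229.    13. ]
parts_tray 0.8 [ 222.3 -365.8    0. ]
parts_tray 0.63 [ 487.2 -235.8    0. ]
parts_tray 0.56 [ 746.7 -341.1    0. ]
```

View pics/w20.png

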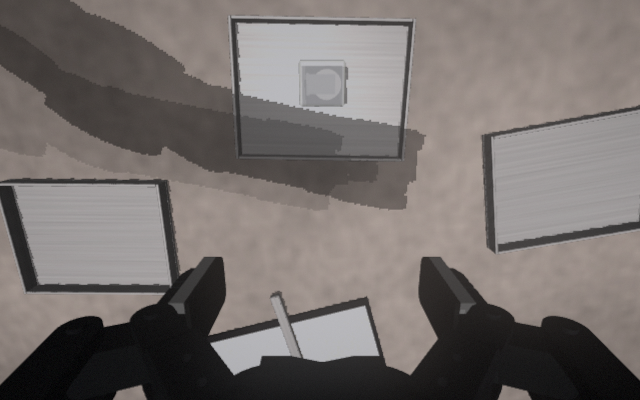

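View pics/s20.png

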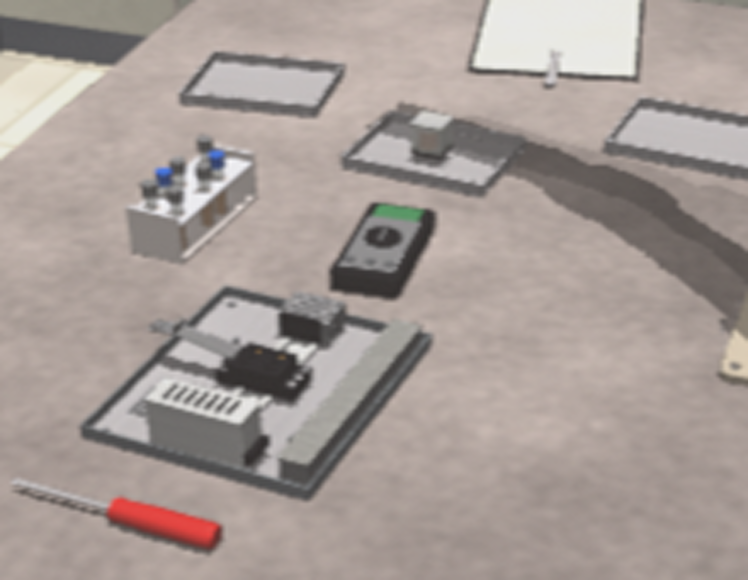

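The relay stands upright near the centre of the right tray. The clip is back, the socket is home and nothing else has moved.

```bash
python3 -c "
from h import *
print(ctrl.finish_job())"
```

```text
the job is handed in; nothing more can be done
None
```

The relay is out of its socket and standing upright on its blades in the left-most parts tray. I handed the job in at about 21 s of the 61 s allowed; no verdict is reported.

- **Clip:** I pushed it back with closed fingers to about 1.36 rad, judged from where the tab's corners showed in the wrist picture. It still showed swung back in the last side picture.
- **Freeing the relay:** I gripped it across its x faces and tilted it between about +0.15 and -0.18 rad. At each step it pivoted on one blade row while the other rose. It came free at about 8 mm. The readings between moves showed at most about 8 N of upward pull, below the 12 N that starts lifting the socket. There was a brief 8 N sideways force at the largest tilt.
- **Placing:** I lowered it in steps of about 1 mm until it touched the tray floor, at up to 12 N. I then eased off, opened the fingers and moved the arm clear.
- **Last checks:** The relay measured at about (489, -229) mm against a tray centre of about (487, -233) mm. The networks' estimates of that centre varied by about 6 mm in y. The last side picture showed the socket on its rail, and the screwdriver, meter and rack looked where they had been, judged by eye.

One set of moves was refused early on because some row keys were missing; that moved nothing. No check failed.

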